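# Click the retaining collar onto the biscuit-disc stand

### The job

Put the loose metal collar, flange down, over the upright rod of the biscuit-disc stand and slide it down past the two sprung balls until they click into the collar's inner groove. Guide it all the way into the click by feel, not short of it or past it, and only then let go so that it stays there upright. Do not ram it against the rod or the discs, do not push hard on the stand, and leave the timer, tin, sugar bowl and jar where they stand.

Things in the scene. Friction and masses are not known exactly. Their poses are not given: they have to be found in the camera images.
- stand: Fixed storage stand for biscuit-press discs: round wooden foot 96 mm across and 14.5 mm high, a stack of flat metal discs 63 mm across on it (its top 45 mm above the worktop), and an upright steel rod 14 mm across through their middle. Origin: centre of the foot's underside, on the rod's axis; z up. Two sprung balls sit in the rod's sides that face the stand's +x and -x.
- rod_tip (a point): Centre of the rod's tip, 128 mm above the worktop. The top 10 mm of the rod tapers from 14 to 6 mm across.
- ball_a (a joint): How far the first sprung ball is pressed into the rod (m), 0 to 0.0035; starts at 0. Balls are 8 mm across, stand 3.5 mm out of the rod; their centres lie anywhere from 25 to 47 mm below the rod's tip, unknown beforehand. Pushing the collar's mouth over them takes about 4 to 12 N; inside the plain bore they stay about 2 mm in and drag 0 to 3 N; in the groove both are out (under 0.001).
- ball_b (a joint): The same for the second sprung ball, on the opposite side of the rod at the same height (m).
- collar: Loose bare-metal sleeve, about 80 g, standing flange down on the worktop. 60 mm high, 34 mm across, foot flange 42 mm across and 6 mm high. Origin: centre of the underside; z up along its axis. Open at both ends: bore 16.4 mm (1.2 mm play all round on the rod), chamfered at the underside from 24 mm to the bore within 4 mm. Grip it round its upper half. Clicked home it is 6 to 28 mm above the discs.
- groove (a point): Middle of the collar's inner groove, on its axis, 30 mm above the underside. Groove 24 mm across, 10 mm long, all round. Mouth first meets the balls with its underside near their centre height; click is about 28 to 30 mm farther down. There the balls first draw the collar down with about 3 to 10 N over 3 mm, then 3 mm is free of force; going farther takes about 4 to 12 N and is past the click.
- timer: Kitchen timer, 63 mm across, 48 mm high, standing loose between the work places; origin at the centre of its underside. Leave alone.
- tin: Round food tin, 57 mm across, 72 mm high, loose; origin at the centre of its underside. Leave alone.
- sugar_bowl: Polished sugar bowl with lid, 74 mm across, 71 mm high, loose; origin at the centre of its underside. Leave alone.
- jar: Squat jar with a screw lid, 68 mm across, 84 mm high, loose; origin at the centre of its underside. Leave alone.

How it is judged:
By the outcome, as a careful person would: the job done as asked, in the order asked, and still so for the second after the job is handed in, with the robot touching nothing.
It also fails if it takes over 67 s, if anything falls off the work surface, if the arm or the gripper's body presses on something with over 40 N, if the wrist force passes 120 N, or if a joint passes its speed limit or range.

### The arm

A 6-joint arm with a two-finger parallel gripper is mounted at the origin on a cart in front of the work surface, level with it; the furniture and walls round the work are solid. World frame = base frame: x ahead of the robot, y to its left, z up, the work surface at z = 0. Lengths are in m, angles in rad, forces in N, time in s.
With the tool pointing down it reaches from about 0.35 to 0.85 m from the base axis. Payload 8.1 kg.
Tool frame: the origin (TCP) lies midway between the tips of the shut fingers; the grasp point (between the pads) lies 19 mm behind it; z points along the fingers, y is the line along which they close (so a half turn about z gives the same grasp; the last joint's range is limited). The gripper opens to 85 mm and grips with 20 to 120 N. Pads are 22 mm wide; open, the fingers measure 114 mm over their backs; the gripper's body (76 mm by 85 mm) begins 54 mm behind the grasp point. The pads swing forward as they close: fully open they stand 13 mm farther back than shut.
Start: joints at [-1.267, 0.13, 1.488, -0, 1.523, -0.085], TCP at [0.227, -0.555, 0.231] pointing down, gripper open.
Joint ranges: [-2.96, 2.96], [-0.89, 2.26], [0.02, 2.5], [-1.34, 4.48], [0, 2.73], [-2.66, 2.66]. Speed limits (rad/s): [2.39, 2.39, 2.79, 3.14, 3.14, 3.14].

### API

Orientations are given as a rotation vector (axis times angle).
In Python, from rig import bot gives the robot as it stands. Calls block until the motion is done:
- bot.movep(position, orientation): joint-space move of the TCP to a pose.
- bot.line_to(position, v=0.15, rotation=None): straight line of the TCP; rotation=None keeps the orientation; v is the mean speed in m/s.
- bot.movej(angles): joint-space move.
- bot.set_gripper(opening, effort=None): opening from 0.0 (shut) to 1.0 (fully open); effort is the grip in N (None keeps the last); returns when the fingers have stopped.
- bot.dwell(seconds).
- bot.solve_ik(position, orientation): joint angles nearest the present ones, or None.
- bot.get_obs(): the state.
- bot.camera(name): name is "side" or "top" or "wrist"; returns a dict with "img" (420x560x3 uint8, blue, green, red), "depth" (420x560 float32, m along the optical axis (not along the pixel's ray), 0 where there is no reading), "intrinsics" (3x3 intrinsics, pixels), "world_to_cam" (4x4, takes a point from world to camera coordinates). Camera axes: x right, y down, z forward; pixel columns grow to the right and rows downward; lengths in m; the calibration is good to about 2 mm. A picture is of the moment at which its call begins.
A pose or a line that the arm cannot do raises bot.PlanningError and nothing moves.
- bot.sign_off(): hands the job in; it is judged then, once.
The state is a dict: "time_s": time; "qpos": joint angles; "qd": joint speeds; "tau": joint torques, N m; "ee_pos": TCP position; "eef_rot": TCP orientation; "wrist_force": force on the tool from outside, world axes, zero at the start; "torque": the same for the moment, N m; "gripper_width": opening from 0.0 (shut) to 1.0 (fully open); "gripper_force": force on a finger pad.
Only numpy, scipy, OpenCV 4.12 (cv2) and the standard library are available. Lean on these libraries where they do the work, as an engineer would, in place of code of your own. Each camera call takes 0.05 s, during which the arm holds its last target. There are 200 camera calls.

## Working session

There is one attempt and no reset: what is moved stays moved. The work goes in short steps, each a Python script; the robot and the scene stay as the last script left them, time stands still between calls to the robot, and variables do not carry over. Pictures are saved under pics/ and viewed, at most 10 in all, crops included, and the job is handed in when it is done.

```bash
mkdir -p pics; ls
python3 - <<'E'
from rig import bot
import cv2,numpy as np
for n in("top","side"):
    c=bot.camera(n); cv2.imwrite(f"pics/{n}0.png",c["img"]); np.savez(f"pics/{n}0.npz",**{k:c[k] for k in("img","depth","intrinsics","world_to_cam")})
    print(n,c["intrinsics"].tolist(),c["world_to_cam"].round(4).tolist())
o=bot.get_obs();print(o)
E
```

```text
pics
top [[458.0032309227941, 0.0, 287.1157143125014], [0.0, 458.0032309227941, 215.7568581958816], [0.0, 0.0, 1.0]] [[-0.0211, -0.9994, 0.0278, -0.0419], [-0.9947, 0.0181, -0.1016, 0.5575], [0.101, -0.0298, -0.9944, 1.0159], [0.0, 0.0, 0.0, 1.0]]
side [[484.7660838808749, 0.0, 284.0297736634683], [0.0, 484.7660838808749, 212.8134039391478], [0.0, 0.0, 1.0]] [[-0.9015, -0.4322, -0.0223, 0.4628], [-0.1805, 0.4224, -0.8883, 0.1979], [0.3933, -0.7968, -0.4588, 1.0302], [0.0, 0.0, 0.0, 1.0]]
{'time_s': 0.1, 'qpos': array([-1.26740899e+00,  1.31120435e-01,  1.48917376e+00, -3.06915608e-05,
        1.52303575e+00, -8.54019642e-02]), 'qd': array([ 0.00167692, -0.00146946, -0.00497531,  0.00054507,  0.00016237,
        0.00063074]), 'tau': array([ 1.77662983e-03, -5.70954180e+01, -5.01940334e+01, -4.53526923e-05,
        8.21137510e-03, -4.18307616e-05]), 'ee_pos': array([ 0.22729671, -0.55472709,  0.23032672]), 'eef_rot': array([-3.08072843e+00, -6.06539030e-01,  3.44522952e-04]), 'wrist_force': array([-0.23663224, -0.01858866, -0.25249057]), 'torque': array([-0.00292843, -0.01982306, -0.0052978 ]), 'gripper_force': 0.0, 'gripper_width': 0.994707812993949}
```

View pics/top0.png

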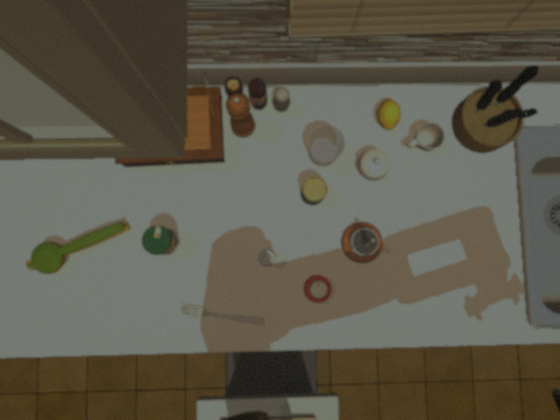

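View pics/side0.png

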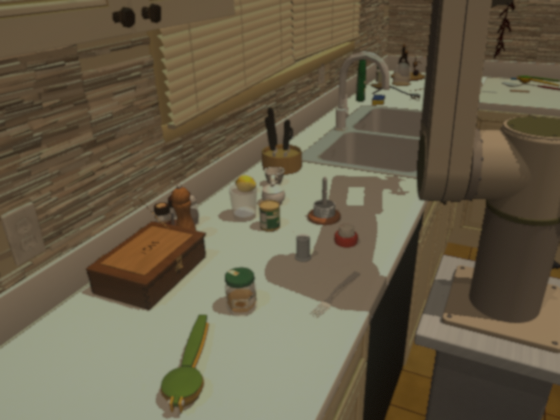

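The top view shows the stand at about (363,242), the collar at (267,257), the timer at (317,289), the tin at (313,189), and other items clear of these. In the side view the collar is at (303,248) and the rod tip at (324,180). Next I'll enlarge both and deproject the depth.

```bash
cat > h.py <<'E'
import numpy as np,cv2
def cloud(c):
    K=c["intrinsics"];d=c["depth"];v,u=np.indices(d.shape)
    p=np.stack([(u-K[0,2])/K[0,0]*d,(v-K[1,2])/K[1,1]*d,d],-1)
    T=c["world_to_cam"];P=(p-T[:3,3])@T[:3,:3]
    P[d==0]=np.nan
    return P
def ray_at(c,u,v,z):
    K=c["intrinsics"];T=c["world_to_cam"];R=T[:3,:3]
    o=-R.T@T[:3,3];r=R.T@np.array([(u-K[0,2])/K[0,0],(v-K[1,2])/K[1,1],1]);return o+r*(z-o[2])/r[2]
def proj(c,p):
    T=c["world_to_cam"];q=c["intrinsics"]@(T[:3,:3]@np.asarray(p)+T[:3,3]);return q[:2]/q[2]
E
python3 - <<'E'
from h import *
ims=[]
for n,boxes in(("top",[(340,215,50,50),(242,232,50,50)]),("side",[(295,170,60,60),(280,220,60,60)])):
    c=dict(np.load(f"pics/{n}0.npz"));P=cloud(c)
    for (x,y,w,h) in boxes:
        ims.append(cv2.resize(cv2.convertScaleAbs(c["img"][y:y+h,x:x+w],alpha=1.5),(300,300),interpolation=cv2.INTER_CUBIC))
        Q=P[y:y+h,x:x+w].reshape(-1,3);
        for lo,hi in((.008,.025),(.035,.05),(.052,.068),(.068,.12),(.12,.14)):
            q=Q[(Q[:,2]>lo)&(Q[:,2]<hi)]
            if len(q): print(n,x,lo,len(q),np.median(q,0).round(4),q.min(0).round(4),q.max(0).round(4))
cv2.imwrite("pics/crop0.png",np.vstack([np.hstack(ims[:2]),np.hstack(ims[2:])]))
E
```

```text
top 340 0.008 690 [ 0.4907 -0.2144  0.0148] [ 0.4478 -0.2837  0.008 ] [ 0.5407 -0.1786  0.0246]
top 340 0.035 522 [ 0.4927 -0.2214  0.0458] [ 0.4635 -0.2561  0.0351] [ 0.5245 -0.1949  0.0499]
top 340 0.052 8 [ 0.4932 -0.2198  0.0579] [ 0.4878 -0.2243  0.0522] [ 0.5005 -0.2189  0.0672]
top 340 0.068 41 [ 0.4928 -0.2203  0.0898] [ 0.4843 -0.2294  0.0681] [ 0.5039 -0.2185  0.1193]
top 340 0.12 35 [ 0.4935 -0.2243  0.1269] [ 0.4888 -0.2314  0.12  ] [ 0.4994 -0.2187  0.1306]
top 242 0.008 24 [ 0.4671 -0.0075  0.0095] [ 0.4456 -0.0259  0.008 ] [0.4846 0.0133 0.0243]
top 242 0.035 1 [ 0.4724 -0.0059  0.0461] [ 0.4724 -0.0059  0.0461] [ 0.4724 -0.0059  0.0461]
top 242 0.052 146 [ 0.4637 -0.0057  0.0609] [ 0.448  -0.0213  0.053 ] [0.4809 0.0116 0.0665]
side 295 0.008 299 [ 0.4799 -0.1986  0.0157] [ 0.4444 -0.5062  0.0081] [ 0.7081 -0.1725  0.0245]
side 295 0.035 290 [ 0.4787 -0.205   0.0462] [ 0.3698 -0.2552  0.0351] [ 0.5233 -0.0981  0.05  ]
side 295 0.052 27 [ 0.4916 -0.2214  0.0601] [ 0.4857 -0.2256  0.0528] [ 0.4997 -0.2162  0.0676]
side 295 0.068 86 [ 0.4896 -0.2211  0.0944] [ 0.4824 -0.2302  0.069 ] [ 0.5006 -0.2138  0.1198]
side 295 0.12 17 [ 0.4904 -0.222   0.1249] [ 0.4854 -0.2288  0.1207] [ 0.4973 -0.2166  0.1298]
side 280 0.008 191 [ 0.4582 -0.0922  0.0144] [ 0.3973 -0.2128  0.0081] [0.585  0.0146 0.0248]
side 280 0.035 75 [0.4543 0.0075 0.0425] [ 0.4051 -0.1181  0.0359] [0.4751 0.0143 0.0499]
side 280 0.052 108 [0.4607 0.0014 0.0595] [ 0.4455 -0.022   0.0521] [0.4775 0.0139 0.0634]
```

View pics/crop0.png

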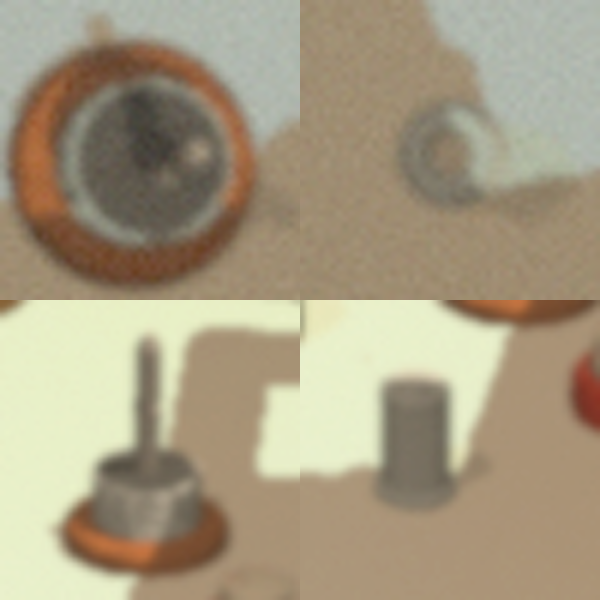

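The crops match the given sizes: discs centred at about (0.494, -0.225), rod near (0.492, -0.223), collar at about (0.464, -0.005) with its top at 60 mm. I'll hover over both and look closer with the wrist camera.

Run:
```python
from rig import bot
from h import *
D=[np.pi,0,0]
for n,p in(("stand",[.493,-.223,.27]),("collar",[.4645,-.005,.20])):
    bot.movep(p,D); bot.dwell(.3)
    o=bot.get_obs();print(o["time_s"],o["ee_pos"],o["eef_rot"],o["qpos"].round(2),o["wrist_force"])
    c=bot.camera("wrist");np.savez(f"pics/w_{n}.npz",**{k:c[k] for k in("img","depth","intrinsics","world_to_cam")})
    cv2.imwrite(f"pics/w_{n}.png",c["img"])
    P=cloud(c).reshape(-1,3)
    xy=np.linalg.norm(P[:,:2]-p[:2],axis=1)
    for lo,hi in((.042,.049),(.055,.064),(.07,.12),(.12,.14)):
        q=P[(P[:,2]>lo)&(P[:,2]<hi)&(xy<.05)]
        if len(q)>5: print(n,lo,len(q),np.median(q,0).round(4),np.percentile(q,1,0).round(4),np.percentile(q,99,0).round(4))
    print("tip px",proj(c,[.493,-.223,.128]),"collar px",proj(c,[.4645,-.005,.06]))
a,b=[cv2.imread(f"pics/w_{n}.png") for n in("stand","collar")]
cv2.imwrite("pics/w.png",np.hstack([cv2.resize(a,(400,300)),cv2.resize(b,(400,300))]))
```

```text
1.975 [ 0.4927765  -0.22354551  0.26991697] [-3.14156384e+00  1.39664359e-03  2.19394133e-04] [-0.52 -0.04  1.6  -0.    1.59  1.05] [ 0.34015635 -0.23239354 -0.60413986]
stand 0.042 2583 [ 0.4993 -0.2248  0.0454] [ 0.4664 -0.2535  0.0432] [ 0.5245 -0.1958  0.0473]
stand 0.055 20 [ 0.5012 -0.2233  0.059 ] [ 0.4968 -0.231   0.0553] [ 0.5019 -0.218   0.0632]
stand 0.07 174 [ 0.5012 -0.2246  0.0984] [ 0.496  -0.231   0.0727] [ 0.5047 -0.218   0.1198]
stand 0.12 225 [ 0.4963 -0.2245  0.1255] [ 0.4894 -0.2308  0.1203] [ 0.5014 -0.2183  0.1294]
tip px [279.15526227 196.1059274 ] collar px [ 54.63022818 209.31466255]
3.2417 [ 0.46488034 -0.00590962  0.2002921 ] [ 3.14143281e+00 -2.39222560e-03  6.41963349e-04] [-0.12 -0.23  1.89 -0.    1.48  1.45] [ 0.46581414  0.22642666 -0.163568  ]
collar 0.042 89 [ 0.4729 -0.0037  0.0467] [ 0.4563 -0.0182  0.0422] [0.4816 0.011  0.049 ]
collar 0.055 1192 [ 0.465  -0.0038  0.0603] [ 0.4489 -0.0199  0.0557] [0.4812 0.0118 0.062 ]
tip px [655.02032129 175.45849029] collar px [278.66227724 197.46819944]
```

View pics/w.png

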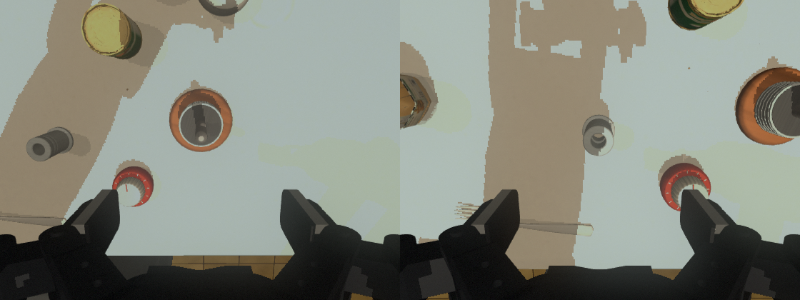

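The wrist view gives the collar at (0.465, -0.004) with its rim 32 mm across, and the rod at (0.495, -0.2245). Both agree with the other cameras. Now the grasp and lift.

Run:
```python
from rig import bot
from h import *
def show(t):
    o=bot.get_obs();print(t,round(o["time_s"],2),o["ee_pos"].round(4),o["eef_rot"].round(4),o["wrist_force"].round(2),o["torque"].round(3),round(o["gripper_width"],3),o["gripper_force"])
bot.line_to([.465,-.004,.10]);bot.line_to([.465,-.004,.025],v=.06);bot.dwell(.3);show("down")
bot.set_gripper(0.0,60);bot.dwell(.3);show("grip")
bot.line_to([.465,-.004,.06],v=.05);bot.line_to([.465,-.004,.19]);
bot.line_to([.4952,-.2245,.19],v=.15);bot.dwell(.5);show("above")
c=bot.camera("wrist");P=cloud(c);d=c["depth"]
np.savez("pics/w2.npz",**{k:c[k] for k in("img","depth","intrinsics","world_to_cam")})
im=c["img"][100:400,80:480];cs=bot.camera("side");np.savez("pics/s2.npz",**{k:cs[k] for k in("img","depth","intrinsics","world_to_cam")})
s=cv2.resize(cs["img"][110:230,270:390],(400,400))[50:350]
cv2.imwrite("pics/g.png",np.hstack([im,s]))
print("tip wrist",proj(c,[.4952,-.2245,.128]),"side",proj(cs,[.4952,-.2245,.128]))
```

```text
down 5.81 [ 0.4652 -0.004   0.0252] [ 3.1415e+00 -0.0000e+00  7.0000e-04] [-0.18 -0.08 -0.05] [ 0.011 -0.063  0.025] 1.003 0.0
grip 6.64 [ 0.4653 -0.0041  0.0252] [ 3.1415e+00 -0.0000e+00  9.0000e-04] [ 0.34 -0.95  2.82] [ 0.015 -0.     0.05 ] 0.389 59.8665661085397
above 10.64 [ 0.4952 -0.2245  0.19  ] [3.1415e+00 2.0000e-04 1.0000e-04] [ 0.16  0.39 -1.06] [-0.059  0.062  0.041] 0.386 59.564604219049215
tip wrist [280.1358181 227.9205117] side [323.86307434 176.77070879]
```

View pics/g.png

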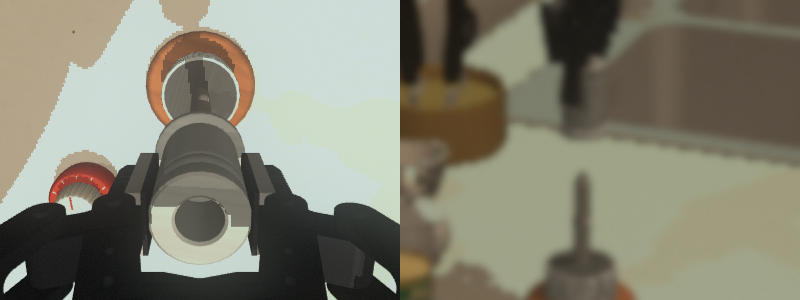

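The collar hangs upright in the pads, with its bore in line with the rod (rod at about (200,90) in the left half, collar bore at (200,220)). I'll lower it over the tip, watching the forces.

```bash
cat > d.py <<'E'
from rig import bot
from h import *
def F(n=4):
    a=[]
    for _ in range(n): bot.dwell(.02); o=bot.get_obs(); a.append(np.r_[o["wrist_force"],o["torque"][:2]])
    return np.mean(a,0),o
E
python3 - <<'E'
from d import *
c=dict(np.load("pics/w2.npz"));P=cloud(c)[100:400,80:480].reshape(-1,3)
r=np.linalg.norm(P[:,:2]-[.4952,-.2245],axis=1)
for lo,hi,R in((.221,.229,.019),(.166,.176,.024)):
    q=P[(P[:,2]>lo)&(P[:,2]<hi)&(r<R)]
    if len(q)>20: print(lo,len(q),np.percentile(q,1,0).round(4),np.percentile(q,99,0).round(4), "top-plane slope",np.linalg.lstsq(np.c_[q[:,:2]-[.4952,-.2245],np.ones(len(q))],q[:,2],rcond=None)[0].round(4))
bot.line_to([.4952,-.2245,.158],v=.06);f0,o=F(10);print("base",f0.round(2),o["time_s"]);np.save("f0.npy",f0)
z=.158
while z>.1365:
    z-=.0015;bot.line_to([.4952,-.2245,z],v=.03);f,o=F();g=f-f0
    print(round(z,4),o["ee_pos"].round(4),g.round(2),round(o["time_s"],2))
    if g[2]>4 or np.hypot(g[0],g[1])>5: break
E
```

```text
0.221 7089 [ 0.4797 -0.2416  0.2213] [ 0.5117 -0.2067  0.2288] top-plane slope [-0.0137 -0.0023  0.2251]
0.166 1489 [ 0.4933 -0.2437  0.1668] [ 0.5158 -0.2046  0.1756] top-plane slope [-0.0446  0.0011  0.1719]
base [ 0.11  0.07 -0.7   0.   -0.01] 11.5917
0.1565 [ 0.4952 -0.2245  0.1565] [-0.05  0.07 -0.56  0.    0.  ] 11.91
0.155 [ 0.4952 -0.2245  0.1549] [-0.39 -0.44 -0.33 -0.01  0.01] 12.22
0.1535 [ 0.4951 -0.2245  0.1534] [ 0.03 -0.01 -0.15 -0.    0.01] 12.54
0.152 [ 0.4951 -0.2245  0.1519] [-0.31 -0.7  -0.41 -0.02  0.02] 12.86
0.1505 [ 0.4952 -0.2245  0.1505] [ 0.08 -0.19 -0.63 -0.01  0.01] 13.18
0.149 [ 0.4951 -0.2245  0.1489] [ 0.02 -0.47  0.38 -0.02  0.01] 13.49
0.1475 [ 0.4952 -0.2245  0.1474] [ 0.21 -0.05 -0.33 -0.01  0.01] 13.81
0.146 [ 0.4952 -0.2245  0.1459] [ 0.24  0.24 -0.53  0.   -0.02] 14.12
0.1445 [ 0.4952 -0.2245  0.1445] [ 0.14 -0.14 -0.64 -0.01  0.01] 14.44
0.143 [ 0.4952 -0.2245  0.1429] [-0.05 -0.26  0.01 -0.02 -0.01] 14.76
0.1415 [ 0.4952 -0.2245  0.1414] [-0.01  0.27  0.   -0.03  0.01] 15.07
0.14 [ 0.4952 -0.2245  0.1399] [-0.15 -0.13 -0.32 -0.    0.02] 15.39
0.1385 [ 0.4952 -0.2245  0.1384] [-0.03 -0.05 -0.32  0.01  0.01] 15.71
0.137 [ 0.4952 -0.2245  0.137 ] [ 0.23  0.24 -0.48 -0.    0.01] 16.02
0.1355 [ 0.4952 -0.2245  0.1354] [ 0.01 -0.11 -0.29 -0.02  0.02] 16.34
```

It is over the rod with no side force. I'll continue down, looking for the balls at the mouth.

Run:
```python
from d import *
f0=np.load("f0.npy");f0[2]-=.35;np.save("f0.npy",f0)
z=.1355;on=None
while z>.085:
    z-=.001;bot.line_to([.4952,-.2245,z],v=.03);f,o=F(3);g=f-f0
    if on is None and g[2]>2.2: on=z
    print(round(z,4),round(o["ee_pos"][2],4),g.round(2),round(o["time_s"],2))
    if g[2]>16 or np.hypot(g[0],g[1])>6 or (on and z<on-.018): break
```

```text
0.1345 0.1344 [-0.16 -1.06 -0.21  0.02 -0.  ] 16.64
0.1335 0.1335 [-0.1  -0.06  0.05  0.01  0.02] 16.94
0.1325 0.1324 [-0.19 -0.25  0.27 -0.   -0.01] 17.24
0.1315 0.1314 [0.14 0.02 0.49 0.01 0.03] 17.54
0.1305 0.1304 [-0.04 -0.08  0.03  0.   -0.  ] 17.84
0.1295 0.1294 [-0.23 -0.19  0.14 -0.01  0.01] 18.14
0.1285 0.1284 [-0.47 -0.23 -0.41 -0.03  0.03] 18.44
0.1275 0.1274 [ 0.14  0.11 -0.26 -0.02  0.03] 18.74
0.1265 0.1265 [-0.14 -0.24  0.04  0.01  0.01] 19.04
0.1255 0.1255 [ 0.12  0.18  0.11 -0.    0.02] 19.34
0.1245 0.1244 [0.51 0.17 0.31 0.   0.01] 19.64
0.1235 0.1234 [ 0.56 -0.04 -0.24 -0.01 -0.02] 19.94
0.1225 0.1224 [-0.25 -0.49  0.37 -0.    0.01] 20.24
0.1215 0.1215 [ 0.15  0.38  0.29 -0.    0.02] 20.54
0.1205 0.1205 [0.13 0.07 0.2  0.01 0.03] 20.84
0.1195 0.1194 [-0.34 -0.1  -0.03 -0.01  0.03] 21.14
0.1185 0.1185 [-0.26  0.19  0.2  -0.   -0.  ] 21.44
0.1175 0.1174 [-0.18 -0.07 -0.07 -0.01  0.03] 21.74
0.1165 0.1164 [-0.34 -0.16  0.14 -0.02  0.01] 22.04
0.1155 0.1154 [-0.05 -0.29 -0.38  0.01 -0.01] 22.34
0.1145 0.1144 [-0.01 -0.19  0.14  0.03  0.02] 22.64
0.1135 0.1134 [ 0.18 -0
[... 724 characters left out ...]
-0.71 -0.37 -0.01] 27.14
0.0985 0.0984 [-0.16 -1.73 -0.57 -0.3   0.02] 27.44
0.0975 0.0974 [-0.28 -1.53  0.16 -0.28 -0.01] 27.74
0.0965 0.0963 [-0.49 -1.7   0.04 -0.33  0.01] 28.04
0.0955 0.0954 [ 0.2  -1.43 -0.2  -0.33 -0.02] 28.34
0.0945 0.0944 [ 0.28 -1.82 -0.07 -0.28 -0.02] 28.64
0.0935 0.0933 [-0.06 -1.7  -0.53 -0.27 -0.02] 28.94
0.0925 0.0923 [-0.16 -1.52 -0.5  -0.27 -0.01] 29.24
0.0915 0.0914 [ 0.54 -1.76 -0.38 -0.3  -0.03] 29.54
0.0905 0.0904 [-0.54 -0.63 -0.41 -0.32  0.01] 29.84
0.0895 0.0894 [ 0.13 -1.2  -0.22 -0.29 -0.03] 30.14
0.0885 0.0883 [-0.65 -2.16 -0.32 -0.31 -0.02] 30.44
0.0875 0.0873 [ 0.14 -1.63 -0.5  -0.34 -0.01] 30.74
0.0865 0.0863 [ 0.2  -1.84 -0.81 -0.29 -0.04] 31.04
```

The mouth met the balls at TCP z of about 0.105, so the click should be near 0.076. From here I go in fine steps, watching for the draw.

Run:
```python
from d import *
f0=np.load("f0.npy")
z=.0865;pull=False;free=0
while z>.0712:
    z-=.001 if z>.0815 else .0005
    bot.line_to([.4952,-.2245,z],v=.03);f,o=F(4);g=f-f0
    if g[2]<-2.2: pull=True
    if pull and g[2]>-1.2: free+=1
    print(round(z,4),round(o["ee_pos"][2],4),g.round(2),round(o["time_s"],2))
    if free>=2 or g[2]>3 or np.hypot(g[0],g[1])>7: break
```

```text
0.0855 0.0854 [ 0.12 -2.23  0.02 -0.31 -0.  ] 31.36
0.0845 0.0844 [ 0.2  -1.95  0.01 -0.32 -0.  ] 31.68
0.0835 0.0834 [ 0.12 -1.72 -0.35 -0.3  -0.02] 31.99
0.0825 0.0822 [-0.18 -2.15 -1.17 -0.33 -0.03] 32.31
0.0815 0.0808 [ 0.89 -1.85 -5.62 -0.31 -0.11] 32.62
0.081 0.0806 [ 0.47 -1.15 -5.93 -0.21 -0.07] 32.94
0.0805 0.0804 [ 0.52 -0.8  -5.28 -0.14 -0.07] 33.26
0.08 0.0799 [ 0.38 -0.69 -5.16 -0.1  -0.08] 33.58
0.0795 0.0794 [ 1.31 -0.65 -5.79 -0.11 -0.17] 33.89
0.079 0.0792 [-0.02 -0.55 -3.67 -0.09 -0.07] 34.21
0.0785 0.0788 [-0.26  0.06 -1.55 -0.03  0.01] 34.52
0.078 0.0782 [-0.15  0.17  0.29  0.    0.  ] 34.84
0.0775 0.0775 [-0.6   0.2   0.01  0.02  0.01] 35.16
```

The draw of about 6 N ran from TCP 0.0825 to 0.078, and then the force and moment went to zero, so it has clicked. I'll go to mid free zone, release gently, withdraw and check.

Run:
```python
from d import *
f0=np.load("f0.npy")
bot.line_to([.4952,-.2245,.0771],v=.02);f,o=F(6);print((f-f0).round(2),o["ee_pos"])
bot.set_gripper(.75,20);bot.dwell(.3);f,o=F(4);print((f-f0).round(2),o["gripper_width"],o["time_s"])
bot.line_to([.4952,-.2245,.12],v=.06);bot.line_to([.4952,-.2245,.26],v=.15);bot.dwell(.4)
ims=[]
for n,(x,y,w) in(("wrist",(180,80,200)),("side",(285,150,75))):
    c=bot.camera(n);ims.append(cv2.resize(c["img"][y:y+w,x:x+w],(400,400),interpolation=cv2.INTER_CUBIC))
    P=cloud(c).reshape(-1,3);r=np.linalg.norm(P[:,:2]-[.4952,-.2245],axis=1)
    q=P[(P[:,2]>.095)&(P[:,2]<.12)&(r>.0095)&(r<.0165)]
    print(n,len(q),"top z",np.percentile(q[:,2],[5,50,95]).round(4))
    if n=="wrist":
        print(np.percentile(q,[1,99],0).round(4));A=np.c_[q[:,:2]-[.4952,-.2245],np.ones(len(q))];print("slope",np.linalg.lstsq(A,q[:,2],rcond=None)[0].round(4))
cv2.imwrite("pics/end.png",np.hstack(ims));print(bot.get_obs()["time_s"])
```

```text
[-0.31 -0.02  0.27  0.01  0.  ] [ 0.49517759 -0.22449234  0.07707713]
[ 0.21 -0.13  1.26  0.01  0.02] 0.7507426994430053 36.275
wrist 942 top z [0.1    0.1098 0.1111]
[[ 0.4796 -0.2398  0.097 ]
 [ 0.5111 -0.2089  0.1115]]
slope [-0.0888  0.0113  0.1092]
side 44 top z [0.0975 0.109  0.1127]
38.725
```

View pics/end.png

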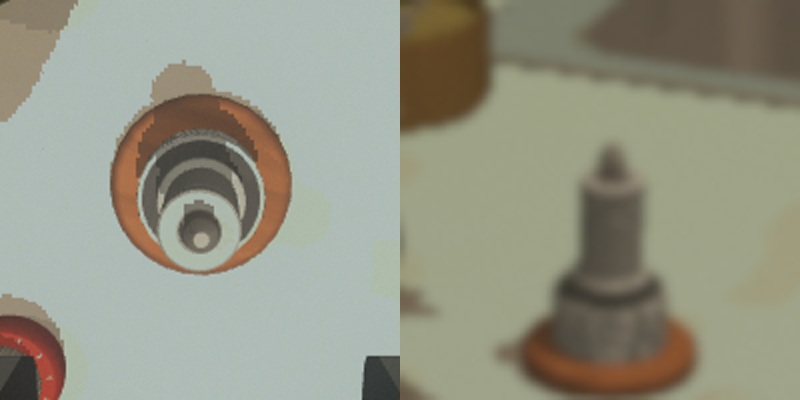

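The collar stands upright on the rod at (200,230) in the left half, with its flange clear of the discs. Its top is at about 0.110–0.111 m, 1–2 mm below where I let go, so it has settled within the groove's free play.

```bash
python3 -c "
from rig import bot
print(bot.sign_off())"
```

```text
the job is handed in; nothing more can be done
None
```

The collar is clicked onto the rod with both balls in its groove by feel, released and standing upright; the other items were not touched, and I handed the job in at about 39 s.

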